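# Find the fullest cutter tin in the bakery caddy

## Task

Swing the caddy's hold-down bar off the three tins, towards the robot, until it clicks into its end stop and stays there. Then heft the tins one at a time, starting with the one next to the bar's post and working along the row, lifting each clear of the caddy's rim and standing it back in its own bay before taking the next. Finish holding the heaviest tin up in the gripper, upright and still, about 10 cm above its bay, with the other two standing in theirs; leave everything else on the table where it is.

Things in the scene. Friction and masses are not known exactly. Their poses are not given: they have to be found in the camera images.
- caddy: aluminium tin caddy, fixed, 82 mm (x) by 310 mm (y). Origin under the centre of its middle bay at table height, z up. Floor 6 mm thick; kerbs 5 mm thick, tops 16 mm above the table, part three bays in a row along y, centred at y = +85, 0, -85 mm, each 72 mm (x) by 80 mm (y) inside. A post 18 mm thick at x = 0, y = +150 mm carries the hold-down bar
- bar (a joint): angle (rad) of the flat steel hold-down bar about its post. 0: along the row, 5 mm over all three lids, so no tin can be lifted. Grows clockwise seen from above, the free end swinging to the caddy's -x side. Stop at 1.86. Light, stays where left, but from 1.5 to 1.7 a sprung ball pushes back (about 5 N at the knob); past 1.7 it drives the bar to the stop and keeps it there. Starts at 0 to 0.12
- bar_knob (a point): point to grip on the bar's upright round black knob (16 mm thick, 40 mm tall, standing on the bar, top 155 mm above the table), on its axis 20 mm below its top; 110 mm from the post's axis. It moves with the bar
- bar_hinge (a point): point on the upright axis of the bar's post, at the bar's underside, 107 mm above the table; fixed. The bar is 18 mm wide, 8 mm thick (top 115 mm above the table), and reaches 250 mm from this axis. The detent's bracket, with its ball, reaches 52 mm from the axis towards the caddy's -x side, just below the bar
- tin_a: closed square steel tin, 56 x 56 x 95 mm high; origin at the centre of its underside, z up. Identical outside to the others; its rigid contents can slide 2 mm. In the bay next to the bar's post (caddy y = +85 mm), sides within 0.1 rad of the caddy's axes. Weighs 0.25 to 0.70 kg; any of the three may be the heaviest, by at least 0.2 kg over each of the others
- tin_b: closed square steel tin, 56 x 56 x 95 mm high; origin at the centre of its underside, z up. Identical outside to the others; its rigid contents can slide 2 mm. In the middle bay (caddy y = 0), sides within 0.1 rad of the caddy's axes. Weighs 0.25 to 0.70 kg; any of the three may be the heaviest, by at least 0.2 kg over each of the others
- tin_c: closed square steel tin, 56 x 56 x 95 mm high; origin at the centre of its underside, z up. Identical outside to the others; its rigid contents can slide 2 mm. In the bay farthest from the bar's post (caddy y = -85 mm), sides within 0.1 rad of the caddy's axes. Weighs 0.25 to 0.70 kg; any of the three may be the heaviest, by at least 0.2 kg over each of the others
- cutter: bystander: loose aluminium ring cutter, 68 mm across, 30 mm high; origin at the centre of its underside
- spatula: bystander: loose spatula, 240 mm long, lying flat along its own x; origin near its middle, on the table
- bowl: bystander: loose steel bowl, 170 mm across, 70 mm high; origin at the centre of its underside
- jug: bystander: loose white plastic bottle, 84 mm across, 190 mm high; origin at the centre of its underside
- jar: bystander: loose glass jar with a steel cap, 68 mm across, 100 mm high; origin at the centre of its underside
- brush: bystander: loose pastry brush, 200 mm long, lying along its own x; origin near its middle, on the table
- cup: bystander: loose white cup, 76 mm across, 75 mm high; origin at the centre of its underside

How it is judged:
By the outcome, as a careful person would: the job done as asked, in the order asked, and still so for the second after the job is handed in, while the arm keeps its last pose, push and grip.
It also fails if it takes over 72 s, if anything falls off the work surface, if the arm or the gripper's body presses on something with over 40 N, if the wrist force passes 120 N, or if a joint passes its speed limit or range.

## Robot

A 6-joint arm with a two-finger parallel gripper is mounted at the origin on the work surface. World frame = base frame: x ahead of the robot, y to its left, z up, the work surface at z = 0. Lengths are in m, angles in rad, forces in N, time in s.
With the tool pointing down it reaches from about 0.3 to 0.825 m from the base axis. Payload 5.4 kg.
Tool frame: the origin (TCP) lies at the very end of the fingers, on their centre line; the grasp point (between the pads) lies 19 mm behind it; z points along the fingers, y is the line along which they close (so a half turn about z gives the same grasp; the last joint's range is limited). The gripper opens to 92 mm and grips with 3 to 60 N. Pads are 20 mm wide; open, the fingers measure 128 mm over their backs; the gripper's body (75 mm by 189 mm) begins 69 mm behind the grasp point.
Start: joints at [0.913, 0.158, 1.597, -0, 1.386, -0.21], TCP at [0.249, 0.518, 0.215] pointing down, gripper open.
Joint ranges: [-2.91, 2.91], [-0.94, 2.29], [0.18, 2.7], [-1.29, 4.43], [0.17, 2.64], [-3, 3]. Speed limits (rad/s): [2.57, 2.57, 3.14, 3.14, 3.14, 3.14].

## Interface

Orientations are given as a unit quaternion [w, x, y, z].
In Python, from bench import * gives the robot as it stands.
- The arm moves only by the tool send_rows, never from a script. Its arguments are lists of equal length, an entry for each row: "travel": the shift along the world's x, y, z in m, a list of three; "rot": the turn, a rotation vector about the world's x, y, z in degrees, a list of three; "gripper": the opening in per cent of the stroke, from 0 (shut) to 100 (fully open). In form: {"travel": [[dx, dy, dz], ...], "rot": [[rx, ry, rz], ...], "gripper": [gripper, ...]}. A call has 1 to 8 rows; each row shifts and turns the commanded pose from where the row before left it; what a row does not reach is not made up. A row lasts 1/10 s, in which the tool goes at most 50 mm and 8.59 degrees, less where a joint would pass 70% of its speed; a pose out of reach is approached as far as the arm can. A call with a gripper value outside its range is refused whole. The fingers move at their own pace and stop on an object; the grip force is fixed at half the most. Time passes only in rows, so rows that do not move let the fingers close. It gives the time, the measured TCP pose, the force, the opening and the grip force at its end, in the units of the state.
- get_obs(): the state, without advancing time (a new reading comes with each control period).
- get_image(name): name is "scene" or "top" or "wrist"; returns (picture, depth): 400x640x3 uint8, red, green, blue; 400x640 float32, m along the optical axis (not along the pixel's ray), 0 where there is no reading.
- get_calibration(name): a dict with "intrinsics" (3x3 intrinsics, pixels), "origin" and "rotation" of the camera in the world. Camera axes: x right, y down, z forward; pixel columns grow to the right and rows downward; lengths in m; the calibration is good to about 2 mm. A picture is of the moment at which its call begins: read the wrist's pose just before it. get_calibration takes no time and is no camera call; for the wrist camera it gives the pose at the moment of the call.
- finish_job(): hands the job in; it is judged then, once.
The state is a dict: "time_s": time; "qpos": joint angles; "qd": joint speeds; "effort": joint torques, N m; "tool_pos": TCP position; "tool_rot": TCP orientation; "contact_force": force on the tool from outside, world axes, zero at the start; "wrist_torque": the same for the moment, N m; "grip_width": opening from 0.0 (shut) to 1.0 (fully open); "finger_force": force on a finger pad.
Only numpy, scipy, OpenCV 4.12 (cv2) and the standard library are available. Lean on these libraries where they do the work, as an engineer would, in place of code of your own. Each camera call takes 0.05 s, during which the arm holds its last target. There are 200 camera calls.

## Working session

There is one attempt and no reset: what is moved stays moved. The work goes in short steps, Python scripts to look and compute and a tool call to move; the robot and the scene stay as the last step left them, time stands still between calls to the robot, and variables do not carry over. Pictures are saved under pics/ and viewed, at most 10 in all, crops included, and the job is handed in when it is done.

Besides the shell and the picture viewer there is one more tool, called after "Call:" as name(argument=value, ...) on one line, values as JSON. send_rows: Moves the arm, as the interface text tells. Its arguments: {"type":"object","properties":{"travel":{"type":"array"},"rot":{"type":"array"},"gripper":{"type":"array"}},"required":["travel","rot","gripper"]}

```bash
mkdir -p pics; ls; python3 - <<'E'
from bench import *
import cv2,numpy as np
o=get_obs(); print(o)
for n in("top","scene"):
    im,d=get_image(n); np.savez(f"pics/{n}0.npz",im=im,d=d)
    cv2.imwrite(f"pics/{n}0.png",im[:,:,::-1]); c=get_calibration(n); print(n,c)
E
```

```text
pics
{'time_s': 0.0, 'qpos': array([ 9.12950903e-01,  1.59013392e-01,  1.59820204e+00, -2.34694473e-06,
        1.38616552e+00, -2.10134719e-01]), 'qd': array([ 0.00011248,  0.00025058, -0.00070385,  0.00080741, -0.00119239,
       -0.00167752]), 'effort': array([-1.74678196e-03, -3.85567153e+01, -3.22104764e+01,  7.00420327e-02,
        3.79038847e-02, -1.38536652e-04]), 'tool_pos': array([0.24858024, 0.51782259, 0.21365405]), 'tool_rot': array([-3.74939687e-04,  2.21990120e-01,  9.75048505e-01, -8.11745351e-04]), 'contact_force': array([0.14956149, 0.26724082, 0.16979478]), 'wrist_torque': array([ 0.02916445, -0.02040827, -0.03690354]), 'finger_force': 0.0, 'grip_width': 1.0029969381876984}
top {'intrinsics': array([[519.28837226,   0.        , 315.620512  ],
       [  0.        , 519.28837226, 208.29999594],
       [  0.        ,   0.        ,   1.        ]]), 'origin': array([0.27771665, 0.01170029, 1.50037212]), 'rotation': array([ 0.06640513, -0.69463049,  0.71265748, -0.07209826])}
scene {'intrinsics': array([[408.49233142,   0.        , 319.78162452],
       [  0.        , 408.49233142, 201.80565848],
       [  0.        ,   0.        ,   1.        ]]), 'origin': array([1.18829444, 0.72732247, 0.85836434]), 'rotation': array([-0.15510789,  0.29754363,  0.8484926 , -0.40923053])}
```

View pics/top0.png

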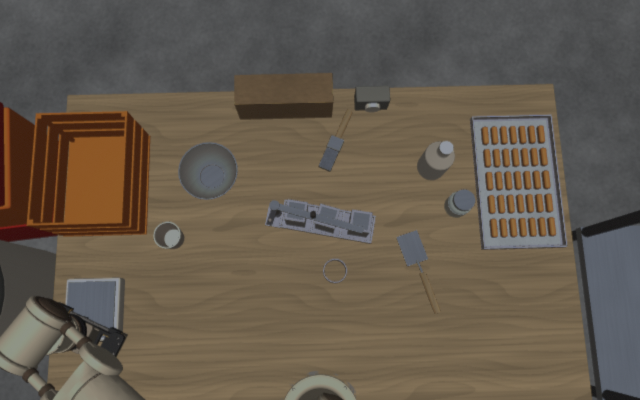

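View pics/scene0.png

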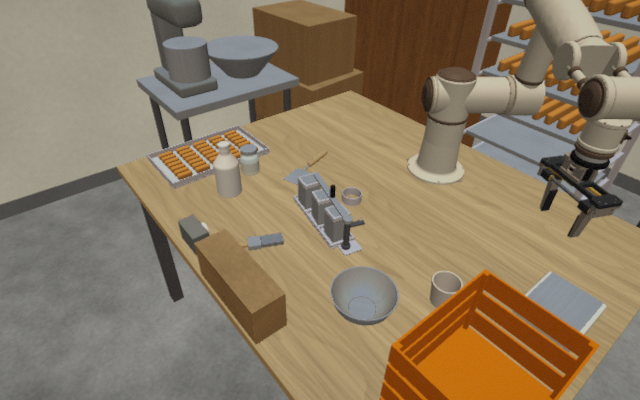

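The top view shows the caddy at about (267–375, 200–240), with the post at its left end (275, 213), which is +y. The knob is near (312, 213) and the three lids are visible. The ring is at (335, 271) and the spatula at (412, 250). Next I'll measure the points in a close-up crop using depth.

```bash
cat > h.py <<'E'
from bench import *
import cv2,numpy as np
from scipy.spatial.transform import Rotation as R
def Rm(q): return R.from_quat(np.r_[q[1:],q[0]]).as_matrix()
def cloud(d,c):
    K=c["intrinsics"]; v,u=np.mgrid[:d.shape[0],:d.shape[1]]
    r=np.stack([(u-K[0,2])/K[0,0],(v-K[1,2])/K[1,1],np.ones(d.shape)],-1)*d[...,None]
    return r@Rm(c["rotation"]).T+c["origin"]
def ray(u,v,z,c):
    K=c["intrinsics"]; r=Rm(c["rotation"])@np.array([(u-K[0,2])/K[0,0],(v-K[1,2])/K[1,1],1])
    return c["origin"]+r*(z-c["origin"][2])/r[2]
E
python3 - <<'E'
from h import *
z=np.load("pics/top0.npz");im,d=z["im"],z["d"];P=cloud(d,get_calibration("top"))
s=np.s_[190:290,250:400]
crop=im[s]; cv2.imwrite("pics/crop0.png",cv2.resize(crop[:,:,::-1],None,fx=5,fy=5,interpolation=cv2.INTER_CUBIC))
Z=P[...,2]
for lo,hi in((.004,.025),(.085,.1),(.108,.122),(.135,.165)):
    m=np.zeros(Z.shape,np.uint8); m[s]=((Z[s]>lo)&(Z[s]<hi))
    n,l,st,ce=cv2.connectedComponentsWithStats(m)
    for i in range(1,n):
        if st[i,4]>6:
            q=P[l==i]; r=cv2.minAreaRect((q[:,:2]*1000).astype(np.float32)); print(lo,st[i],q.mean(0).round(4),r)
print(np.median(Z[300:330,250:300]))
E
```

```text
0.004 [252 190   5   4   8] [0.6292 0.1765 0.0061] ((629.22998046875, 177.24807739257812), (13.457998275756836, 4.776209831237793), 59.641056060791016)
0.004 [257 190   7   6  13] [0.627  0.1573 0.0068] ((627.0720825195312, 158.06771850585938), (9.376839637756348, 21.212142944335938), 39.85430145263672)
0.004 [287 190   9   8  20] [0.6213 0.0668 0.0069] ((618.9161987304688, 67.691650390625), (25.52558708190918, 16.04057502746582), 21.603029251098633)
0.004 [317 190   5   3   9] [ 0.6256 -0.015   0.0063] ((625.0426025390625, -15.642394065856934), (9.026640892028809, 8.23231029510498), 60.20250701904297)
0.004 [322 190   4   4   7] [ 0.6235 -0.0291  0.0058] ((624.4464721679688, -29.208290100097656), (8.822162628173828, 8.737085342407227), 84.3131103515625)
0.004 [342 190  10   7  20] [ 0.6192 -0.0943  0.0058] ((621.2738037109375, -95.97743225097656), (15.077434539794922, 28.3226318359375), 24.77243423461914)
0.004 [355 191  11   5  17] [ 0.6179 -0.1372  0.0064] ((617.7520751953125, -136.25759887695312), (30.13343048095703, 9.497109413146973), 80.47775268554688)
0.004 [370 190  12   7  
[... 18910 characters left out ...]
9844), (15.811895370483398, 42.4819221496582), 71.41650390625)
0.085 [298 221   6   2   7] [0.5198 0.0381 0.0957] ((520.0162963867188, 39.08833312988281), (2.6368582248687744, 14.003344535827637), 3.346287488937378)
0.085 [364 228   6   6  10] [ 0.4912 -0.1422  0.0962] ((492.7352600097656, -142.53334045410156), (13.559280395507812, 11.399580001831055), 53.184959411621094)
0.108 [269 200  98  34 632] [ 0.5286 -0.0022  0.1167] ((528.7288818359375, -5.8419189453125), (271.31915283203125, 28.694190979003906), 72.96609497070312)
0.135 [310 211   6   7  35] [0.53   0.0054 0.1551] ((530.7471923828125, 5.906843662261963), (13.257501602172852, 15.067706108093262), 88.8505859375)
0.0019185053499444216
```

View pics/crop0.png

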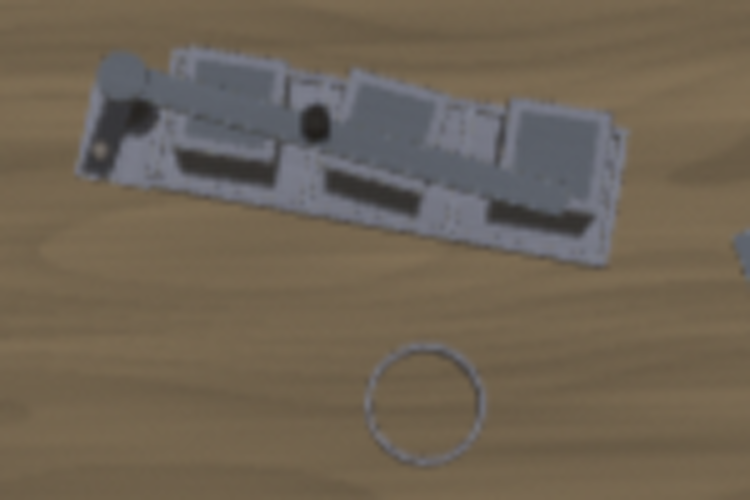

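The crop shows the post cap at (274.8, 205.4), the knob top at (313.2, 214.4) and the bar end near (369.6, 231). The caddy's near edge runs from (266, 225.6) to (371, 243.4), and the ring is at (335, 270.8). I'll cast rays through these.

```bash
python3 - <<'E'
from h import *
c=get_calibration("top")
p=lambda x,y,z:ray(250+x/5-.4,190+y/5-.4,z,c)
post=p(124,77,.118);knob=p(316,122,.155);end=p(598,203,.115)
a=p(80,178,.012);b=p(605,267,.012);e=p(627,125,.016)
print("post",post,"knob",knob,np.linalg.norm((knob-post)[:2]),"end",np.linalg.norm((end-post)[:2]))
print("edge len",np.linalg.norm(a-b),"short",np.linalg.norm(b-e))
ey=(a-b)/np.linalg.norm(a-b); yaw=np.arctan2(-ey[0],ey[1]); print("caddy yaw",yaw)
ex=np.array([np.cos(yaw),np.sin(yaw),0]);ey=np.array([-np.sin(yaw),np.cos(yaw),0])
print("centre from edge",(a+b)/2+ex*.041,"from post",post-ey*.15)
dk=knob-post; print("bar angle",np.arctan2(dk@-ex,dk@-ey))
for n,q in dict(a=[(197,58),(285,70),(275,155),(180,140)],b=[(352,78),(437,97)],c=[(512,115),(602,120),(590,208),(505,195)]).items():
    Q=np.array([p(*t,.101) for t in q]); print(n,Q[:,:2].round(4).tolist())
print("ring",p(426,403,.03))
E
```

```text
post [0.56423768 0.10858878 0.118     ] knob [0.5298194  0.00511778 0.155     ] 0.10904524162045827 end 0.265598270669264
edge len 0.3081949556644821 short 0.0839129378360703
caddy yaw -0.19489844234974846
centre from edge [ 0.53738115 -0.01694408  0.012     ] from post [ 0.53518764 -0.03857132  0.118     ]
bar angle 0.12622529694813744
a [[0.5774, 0.0695], [0.5695, 0.0212], [0.5221, 0.0277], [0.5318, 0.0795]]
b [[0.5641, -0.0156], [0.5522, -0.062]]
c [[0.5411, -0.1028], [0.5371, -0.1521], [0.4885, -0.1432], [0.4968, -0.0972]]
ring [ 0.39045857 -0.05348123  0.03      ]
```

Call:
send_rows(travel=[[0.023,-0.042,0.005],[0.023,-0.043,0.005],[0.023,-0.043,0.005],[0.023,-0.043,0.005],[0.023,-0.043,0.005],[0.023,-0.043,0.005],[0.023,-0.043,0.005],[0.023,-0.043,0.0]], rot=[[0,0,8],[0,0,8],[0,0,8],[0,0,8],[0,0,8],[0,0,8],[0,0,8],[0,0,8]], gripper=[80,60,50,50,50,50,50,50])

```text
time_s: 0.9
tool_pos: [0.4212, 0.1999, 0.2477]
tool_rot: [0.001, -0.291, 0.957, -0.0]
contact_force: [1.3, 0.7, 0.7]
grip_width: 0.502
finger_force: 0.0
```

Call:
send_rows(travel=[[0.023,-0.043,0],[0.023,-0.043,0.0],[0.023,-0.043,0.0],[0.023,-0.04,0.0],[0,0,0]], rot=[[0,0,8],[0,0,8],[0,0,8],[0,0,0],[0,0,0]], gripper=[50,50,50,50,50])

```text
time_s: 1.4
tool_pos: [0.5099, 0.0366, 0.2466]
tool_rot: [-0.001, -0.467, 0.884, -0.001]
contact_force: [-0.4, 0.5, 0.1]
grip_width: 0.499
finger_force: 0.0
```

```bash
python3 - <<'E'
from h import *
o=get_obs();c=get_calibration("wrist");im,d=get_image("wrist");np.savez("pics/w1.npz",im=im,d=d,**c)
cv2.imwrite("pics/w1.png",im[:,:,::-1]);print(o["tool_pos"],o["tool_rot"],o["qpos"],o["contact_force"],c)
print("expected px of knob top, post top:")
K=c["intrinsics"]
for p in([.5298,.0051,.155],[.5642,.1086,.118]):
    q=K@(Rm(c["rotation"]).T@(np.array(p)-c["origin"]));print(q[:2]/q[2])
E
```

```text
[0.50993674 0.03661389 0.24662937] [-5.17667450e-04 -4.66929535e-01  8.84294228e-01 -5.08653837e-04] [-1.64119654e-01 -2.93134256e-02  1.73053754e+00 -1.44868468e-03
  1.44057732e+00 -2.70635872e+00] [-0.35562179  0.51557415  0.0870299 ] {'intrinsics': array([[331.01660297,   0.        , 319.79126177],
       [  0.        , 331.01660297, 199.36882596],
       [  0.        ,   0.        ,   1.        ]]), 'origin': array([ 0.4648578 , -0.02910035,  0.41635997]), 'rotation': array([0.04248045, 0.29248058, 0.94573906, 0.1350117 ])}
expected px of knob top, post top:
[278.06349967 185.89548263]
[316.00611188 277.99866433]
```

View pics/w1.png

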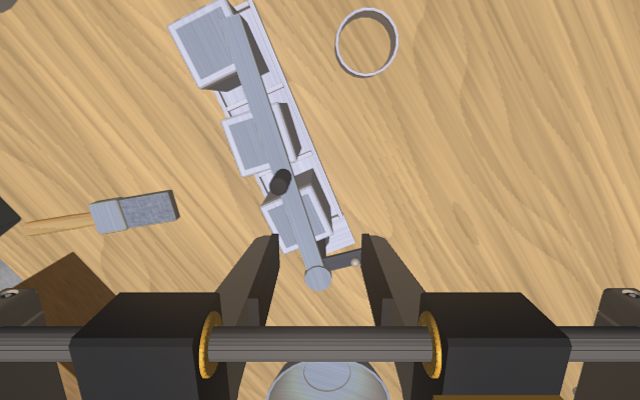

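The wrist view puts the knob top at (278, 187) and the post cap at (318, 278). Both are within about 2 px of the projections, so the estimates hold. I'll lower the open fingers around the knob.

Call:
send_rows(travel=[[0.01,-0.016,0],[0.01,-0.0155,0],[0,0,-0.03],[0,0,-0.03],[0,0,-0.03],[0,0,-0.03],[0,0,0]], rot=[[0,0,2],[0,0,0],[0,0,0],[0,0,0],[0,0,0],[0,0,0],[0,0,0]], gripper=[50,50,50,50,50,50,40])

```text
time_s: 2.15
tool_pos: [0.5248, 0.0109, 0.1228]
tool_rot: [-0.004, -0.485, 0.875, 0.003]
contact_force: [-0.3, -0.5, -0.8]
grip_width: 0.438
finger_force: 0.0
```

```bash
python3 -c "
from h import *
o=get_obs();print(o['tool_pos'],o['tool_rot'],o['qpos'],o['contact_force'])"
```

```text
[0.5247834  0.01086918 0.12277974] [-0.00352585 -0.48488839  0.87456303  0.003212  ] [-2.09888668e-01  1.27784552e-01  1.82055217e+00  2.32257823e-04
  1.20279261e+00 -2.79325330e+00] [-0.28767728 -0.526191   -0.76825785]
```

```bash
python3 -c "
from h import *
post=np.array([.5642,.1086]);ex=np.array([.981,-.194]);ey=np.array([.194,.981])
p=np.array([.5248,.0109])
for t in np.linspace(.16,1.84,14):
    k=post+.11*(-np.sin(t)*ex-np.cos(t)*ey);print(round(t,2),k.round(3),(k-p).round(4));p=k"
```

```text
0.16 [0.526 0.005] [ 0.0011 -0.0054]
0.29 [0.513 0.011] [-0.013   0.0058]
0.42 [0.501 0.019] [-0.0121  0.0074]
0.55 [0.49  0.028] [-0.0111  0.0089]
0.68 [0.48  0.038] [-0.0098  0.0103]
0.81 [0.472 0.049] [-0.0084  0.0114]
0.94 [0.465 0.062] [-0.0069  0.0124]
1.06 [0.459 0.075] [-0.0052  0.0132]
1.19 [0.456 0.089] [-0.0035  0.0138]
1.32 [0.454 0.103] [-0.0017  0.0141]
1.45 [0.455 0.117] [0.0002 0.0142]
1.58 [0.457 0.131] [0.002  0.0141]
1.71 [0.46  0.145] [0.0038 0.0137]
1.84 [0.466 0.158] [0.0055 0.0131]
```

Call:
send_rows(travel=[[0.001,-0.005,0],[0,0,0],[-0.013,0.006,0],[-0.012,0.0075,0],[-0.011,0.009,0],[-0.01,0.0105,0],[-0.0085,0.0115,0],[0,0,0]], rot=[[0,0,0],[0,0,0],[0,0,-5],[0,0,-6],[0,0,-7],[0,0,-7],[0,0,-7],[0,0,0]], gripper=[32,32,32,32,32,32,32,32])

```text
time_s: 2.95
tool_pos: [0.4756, 0.0497, 0.1291]
tool_rot: [0.001, -0.225, 0.974, -0.0]
contact_force: [0.0, 0.4, 0.3]
grip_width: 0.322
finger_force: 0.0
```

```bash
python3 - <<'E'
from h import *
o=get_obs();im,d=get_image("top");P=cloud(d,get_calibration("top"))
print(o["contact_force"],o["tool_pos"],o["tool_rot"])
im2,d2=get_image("wrist");cv2.imwrite("pics/w2.png",im2[:,:,::-1])
E
```

```text
[0.018202   0.40307816 0.25473989] [0.47557302 0.04966209 0.1291228 ] [ 1.46561971e-03 -2.25385731e-01  9.74268425e-01 -3.99795910e-04]
```

View pics/w2.png

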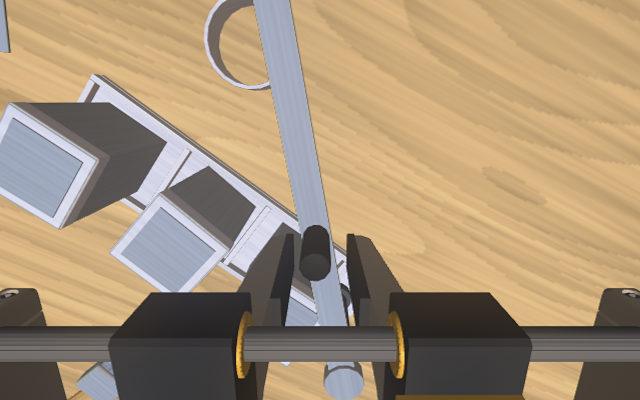

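The knob sits between the fingers at (315, 265) and the bar is following. I'll continue along the arc past the detent.

Call:
send_rows(travel=[[-0.009,0.012,-0.002],[-0.005,0.013,-0.002],[-0.0035,0.014,0],[-0.0015,0.014,0],[0.0,0.014,0],[0.002,0.014,0],[0.004,0.0135,0],[0.0,0.0,0]], rot=[[0,0,-6],[0,0,-7],[0,0,-7],[0,0,-7],[0,0,-7],[0,0,-7],[0,0,-7],[0,0,0]], gripper=[32,32,32,32,32,32,32,32])

```text
time_s: 3.85
tool_pos: [0.4632, 0.1439, 0.1239]
tool_rot: [0.001, 0.19, 0.982, 0.0]
contact_force: [1.0, -0.3, -0.7]
grip_width: 0.319
finger_force: 0.0
```

Call:
send_rows(travel=[[0.0055,0.013,0],[0.003,0.006,0],[0,0,0],[0,0,0]], rot=[[0,0,-7],[0,0,0],[0,0,0],[0,0,0]], gripper=[32,32,32,32])

```text
time_s: 4.25
tool_pos: [0.4707, 0.1621, 0.1234]
tool_rot: [0.0, 0.249, 0.969, -0.0]
contact_force: [0.5, -0.9, -0.3]
grip_width: 0.323
finger_force: 0.0
```

```bash
python3 - <<'E'
from h import *
o=get_obs();im,d=get_image("top");P=cloud(d,get_calibration("top"))
print(o["contact_force"],o["tool_pos"],o["tool_rot"])
cv2.imwrite("pics/t2.png",cv2.resize(im[170:300,230:400,::-1],None,fx=4,fy=4,interpolation=cv2.INTER_CUBIC))
im,d=get_image("scene");cv2.imwrite("pics/s2.png",cv2.resize(im[130:290,260:460,::-1],None,fx=4,fy=3.7))
E
```

```text
[ 0.4615512 -0.9167408 -0.3280326] [0.47070852 0.16205113 0.12337603] [ 1.10821776e-04  2.48770676e-01  9.68562408e-01 -1.61749138e-05]
```

View pics/t2.png

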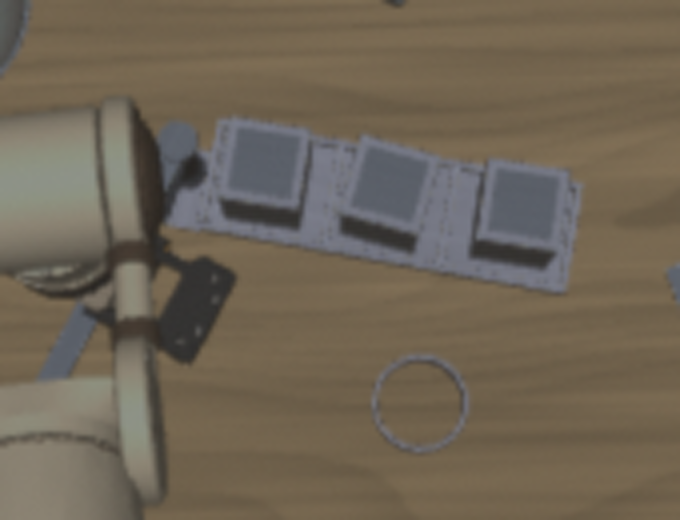

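The top crop shows all three lids uncovered and the bar swung back to the lower left, partly hidden by the arm. I'll measure the lids from depth and raise the tool at the same time.

```bash
cat >> h.py <<'E'
def lids(d,c,lo=.09,hi=.112,box=((.46,.60),(-.18,.10))):
    P=cloud(d,c); X,Y,Z=P[...,0],P[...,1],P[...,2]
    m=((Z>lo)&(Z<hi)&(X>box[0][0])&(X<box[0][1])&(Y>box[1][0])&(Y<box[1][1])).astype(np.uint8)
    n,l,st,ce=cv2.connectedComponentsWithStats(m)
    for i in range(1,n):
        if st[i,4]>60:
            q=P[l==i]; r=cv2.minAreaRect((q[:,:2]*1000).astype(np.float32))
            print("mean",q.mean(0).round(4),"rect",np.round(r[0],1),np.round(r[1],1),round(r[2],1),"n",st[i,4])
E
python3 - <<'E'
from h import *
im,d=get_image("top");lids(d,get_calibration("top"))
E
```

```text
mean [0.5494 0.0518 0.1036] rect [550.4  52.1] [57.5 58. ] 79.2 n 443
mean [ 0.5325 -0.0333  0.1037] rect [533.3 -33.5] [57.3 58.6] 72.8 n 441
mean [ 0.5164 -0.1239  0.1037] rect [ 517.5 -124.7] [57.9 58.5] 79.8 n 449
```

Call:
send_rows(travel=[[0,0,0.02],[0,0,0.03],[0,0,0.04],[0,0,0.04],[0,0,0.02],[0,0,0],[0.0,0,0],[0.0,0.0,0]], rot=[[0,0,0],[0,0,0],[0,0,-8],[0,0,-8],[0,0,-8],[0,0,-8],[0,0,-8],[0,0,-8]], gripper=[40,40,92,92,92,92,92,92])

```text
time_s: 5.2
tool_pos: [0.4705, 0.1622, 0.2735]
tool_rot: [0.0, 0.624, 0.781, 0.0]
contact_force: [1.5, -0.1, 0.5]
grip_width: 0.899
finger_force: 0.0
```

Call:
send_rows(travel=[[0.02,-0.025,0.0],[0.02,-0.03,0.0],[0.02,-0.03,0],[0.01,-0.025,0],[0,0,0],[0,0,0]], rot=[[0,0,-8],[0,0,-8],[0,0,-8],[0,0,0],[0,0,0],[0,0,0]], gripper=[92,92,92,92,92,92])

```text
time_s: 5.8
tool_pos: [0.5403, 0.0522, 0.2731]
tool_rot: [-0.0, 0.772, 0.636, -0.0]
contact_force: [-0.4, 0.7, -0.4]
grip_width: 0.92
finger_force: 0.0
```

```bash
python3 - <<'E'
from h import *
o=get_obs();print(o["tool_pos"],o["tool_rot"],o["qpos"],o["contact_force"])
c=get_calibration("wrist");im,d=get_image("wrist");cv2.imwrite("pics/w3.png",im[:,:,::-1])
lids(d,c,box=((.40,.65),(-.25,.15)))
t,dt=get_image("top");lids(dt,get_calibration("top"),box=((.30,.62),(-.2,.25)))
E
```

```text
[0.54028175 0.05220944 0.2730685 ] [-3.96635372e-04  7.71711736e-01  6.35972352e-01 -7.74368102e-05] [-1.26656736e-01  4.10212794e-02  1.60817544e+00  4.32045702e-04
  1.49307984e+00  6.55700440e-02] [-0.41872924  0.66399289 -0.38726486]
mean [0.5234 0.1175 0.0935] rect [526.5 116.3] [ 5.1 29.9] 66.7 n 94
mean [0.5497 0.0536 0.1011] rect [549.6  52.1] [57.1 57.7] 79.2 n 2909
mean [ 0.5329 -0.0308  0.1009] rect [532.4 -33.5] [57.6 57.6] 72.5 n 2484
mean [ 0.5192 -0.1082  0.1001] rect [ 518.5 -111. ] [31.5 57.5] 79.5 n 1274
mean [ 0.5325 -0.0335  0.1036] rect [533.4 -33.3] [57.4 57.8] 72.3 n 438
mean [ 0.5165 -0.1239  0.1038] rect [ 517.6 -124.3] [57.7 58.5] 79.3 n 447
```

View pics/w3.png

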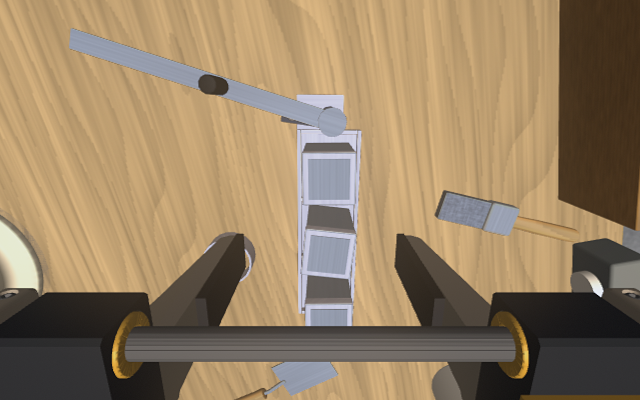

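The wrist view shows the bar from its post (333, 120) out to (70, 40). That is about 17° past perpendicular, or 1.86 rad, so it is on its stop. The lids measure a (0.5496, 0.0521), b (0.5324, -0.0335) and c (0.5175, -0.1245). Next I'll grasp tin a.

Call:
send_rows(travel=[[0.0092,0,0],[0,0,-0.04],[0,0,-0.045],[0,0,-0.045],[0,0,-0.045],[0,0,-0.03],[0,0,-0.02],[0,0,0]], rot=[[0,0,0],[0,0,0],[0,0,0],[0,0,0],[0,0,0],[0,0,0],[0,0,0],[0,0,0]], gripper=[92,92,92,92,92,92,92,92])

```text
time_s: 6.7
tool_pos: [0.547, 0.0535, 0.045]
tool_rot: [-0.002, 0.771, 0.637, -0.002]
contact_force: [-0.4, -0.7, -0.7]
grip_width: 0.92
finger_force: 0.0
```

Call:
send_rows(travel=[[0,0,0],[0,0,0],[0,0,0],[0,0,0],[0,0,0],[0,0,0],[0,0,0],[0,0,0]], rot=[[0,0,0],[0,0,0],[0,0,0],[0,0,0],[0,0,0],[0,0,0],[0,0,0],[0,0,0]], gripper=[70,60,50,50,50,50,50,50])

```text
time_s: 7.5
tool_pos: [0.5506, 0.0525, 0.0496]
tool_rot: [0.001, 0.772, 0.636, 0.001]
contact_force: [-1.4, 0.6, 6.7]
grip_width: 0.608
finger_force: 30.0
```

Call:
send_rows(travel=[[0,0,0.005],[0,0,0.01],[0,0,0.015],[0,0,0.015],[0,0,0.01],[0,0,0.005],[0,0,0],[0,0,0]], rot=[[0,0,0],[0,0,0],[0,0,0],[0,0,0],[0,0,0],[0,0,0],[0,0,0],[0,0,0]], gripper=[50,50,50,50,50,50,50,50])

```text
time_s: 8.3
tool_pos: [0.5493, 0.0525, 0.1079]
tool_rot: [-0.0, 0.772, 0.636, -0.0]
contact_force: [-0.0, 0.3, -3.3]
grip_width: 0.606
finger_force: 30.0
```

Call:
send_rows(travel=[[0,0,0],[0,0,0],[0,0,0],[0,0,0]], rot=[[0,0,0],[0,0,0],[0,0,0],[0,0,0]], gripper=[50,50,50,50])

```text
time_s: 8.7
tool_pos: [0.5495, 0.0525, 0.108]
tool_rot: [-0.0, 0.772, 0.636, -0.0]
contact_force: [0.6, -0.3, -3.2]
grip_width: 0.612
finger_force: 30.0
```

Call:
send_rows(travel=[[0,0,0],[0,0,0]], rot=[[0,0,0],[0,0,0]], gripper=[50,50])

```text
time_s: 8.9
tool_pos: [0.5497, 0.0525, 0.1082]
tool_rot: [-0.0, 0.772, 0.636, -0.0]
contact_force: [0.3, 0.9, -3.1]
grip_width: 0.608
finger_force: 30.0
```

```bash
python3 - <<'E'
from h import *
for i in range(3):
    o=get_obs();print(o["tool_pos"],o["contact_force"],o["effort"][1:3],o["qpos"][1:3]);get_image("scene")
E
```

```text
[0.54970889 0.05247713 0.10824674] [ 0.25700915  0.94555676 -3.07454097] [-39.31436777 -30.88766456] [0.20640782 1.76241874]
[0.54972422 0.05247143 0.10826346] [-0.45018359  0.47620363 -2.88822288] [-39.32184577 -30.89453816] [0.20638955 1.7624038 ]
[0.54969478 0.05249961 0.10826391] [ 0.74269166  0.03632738 -2.70356046] [-39.3274498  -30.90010285] [0.20635769 1.76244015]
```

Tin a reads about 3.0 N. I'll set it back down.

Call:
send_rows(travel=[[0,0,-0.01],[0,0,-0.015],[0,0,-0.013],[0,0,-0.01],[0,0,-0.007],[0,0,-0.0035],[0,0,0],[0,0,0]], rot=[[0,0,0],[0,0,0],[0,0,0],[0,0,0],[0,0,0],[0,0,0],[0,0,0],[0,0,0]], gripper=[50,50,50,50,50,50,50,50])

```text
time_s: 9.85
tool_pos: [0.5501, 0.0524, 0.0499]
tool_rot: [0.0, 0.772, 0.636, 0.0]
contact_force: [1.0, -0.8, -3.1]
grip_width: 0.603
finger_force: 30.0
```

Call:
send_rows(travel=[[0,0,0],[0,0,0],[0,0,0],[0,0,0],[0,0,0.03],[0,0,0.04],[0,0,0.04],[0,0,0]], rot=[[0,0,0],[0,0,0],[0,0,0],[0,0,0],[0,0,0],[0,0,0],[0,0,0],[0,0,0]], gripper=[65,75,85,92,92,92,92,92])

```text
time_s: 10.65
tool_pos: [0.554, 0.052, 0.1666]
tool_rot: [0.004, 0.772, 0.636, 0.004]
contact_force: [0.3, 0.3, 0.1]
grip_width: 0.918
finger_force: 0.0
```

```bash
python3 - <<'E'
from h import *
o=get_obs();print(o["tool_pos"],o["tool_rot"],o["contact_force"])
c=get_calibration("wrist");im,d=get_image("wrist")
lids(d,c,box=((.40,.65),(-.25,.15)))
t,dt=get_image("top");lids(dt,get_calibration("top"))
E
```

```text
[0.5540296  0.05204139 0.1666408 ] [0.00446178 0.77155024 0.63613826 0.00429426] [0.29210323 0.3245955  0.08884901]
mean [0.5208 0.1179 0.0927] rect [523.8 117.1] [ 4.3 24.3] 68.9 n 119
mean [0.5501 0.0539 0.101 ] rect [549.8  51.7] [57.5 57.8] 79.1 n 5665
mean [ 0.5351 -0.022   0.1004] rect [534.5 -27.1] [44.7 57.8] 72.4 n 3402
mean [ 0.5197 -0.105   0.0994] rect [ 518.8 -108.2] [27.6 57.6] 78.6 n 2031
mean [ 0.5327 -0.0334  0.1036] rect [533.5 -33.5] [57.2 58. ] 72.4 n 440
mean [ 0.5163 -0.124   0.1037] rect [ 517.4 -124.6] [58.1 58.5] 79.7 n 446
```

Tin a is standing in its bay at (0.550, 0.052). On to tin b.

Call:
send_rows(travel=[[-0.006,-0.028,0.0],[-0.006,-0.028,0.0],[-0.0055,-0.03,0],[0,0,0],[0,0,0],[0,0,0]], rot=[[0,0,-3],[0,0,-3.5],[0,0,0],[0,0,0],[0,0,0],[0,0,0]], gripper=[92,92,92,92,92,92])

```text
time_s: 11.35
tool_pos: [0.5317, -0.0325, 0.1587]
tool_rot: [-0.001, 0.806, 0.592, -0.0]
contact_force: [0.5, -0.4, 0.1]
grip_width: 0.919
finger_force: 0.0
```

Call:
send_rows(travel=[[0.001,-0.001,-0.02],[0,0,-0.03],[0,0,-0.03],[0,0,-0.02],[0,0,-0.0095],[0,0,0],[0,0,0],[0,0,0]], rot=[[0,0,0],[0,0,0],[0,0,0],[0,0,0],[0,0,0],[0,0,0],[0,0,0],[0,0,0]], gripper=[92,92,92,92,92,92,92,80])

```text
time_s: 12.15
tool_pos: [0.5344, -0.0347, 0.0517]
tool_rot: [0.001, 0.806, 0.591, 0.001]
contact_force: [0.2, -1.3, 0.2]
grip_width: 0.856
finger_force: 0.0
```

Call:
send_rows(travel=[[0,0,0],[0,0,0],[0,0,0],[0,0,0],[0,0,0],[0,0,0],[0,0,0],[0,0,0]], rot=[[0,0,0],[0,0,0],[0,0,0],[0,0,0],[0,0,0],[0,0,0],[0,0,0],[0,0,0]], gripper=[70,60,50,50,50,50,50,50])

```text
time_s: 12.95
tool_pos: [0.5333, -0.0346, 0.0507]
tool_rot: [0.0, 0.806, 0.591, 0.0]
contact_force: [-2.2, 0.3, 5.6]
grip_width: 0.606
finger_force: 30.0
```

Call:
send_rows(travel=[[0,0,0.005],[0,0,0.01],[0,0,0.015],[0,0,0.015],[0,0,0.01],[0,0,0.005],[0,0,0],[0,0,0]], rot=[[0,0,0],[0,0,0],[0,0,0],[0,0,0],[0,0,0],[0,0,0],[0,0,0],[0,0,0]], gripper=[50,50,50,50,50,50,50,50])

```text
time_s: 13.75
tool_pos: [0.5327, -0.0344, 0.1096]
tool_rot: [-0.0, 0.806, 0.591, -0.0]
contact_force: [0.5, 0.6, -3.3]
grip_width: 0.612
finger_force: 30.0
```

Call:
send_rows(travel=[[0,0,0],[0,0,0],[0,0,0],[0,0,0]], rot=[[0,0,0],[0,0,0],[0,0,0],[0,0,0]], gripper=[50,50,50,50])

```text
time_s: 14.15
tool_pos: [0.5331, -0.0345, 0.1101]
tool_rot: [-0.0, 0.806, 0.591, -0.0]
contact_force: [-0.5, 0.2, -3.3]
grip_width: 0.61
finger_force: 30.0
```

```bash
python3 - <<'E'
from h import *
for i in range(3):
    o=get_obs();print(o["tool_pos"],o["contact_force"],o["effort"][1:3],o["qpos"][1:3]);get_image("scene")
E
```

```text
[ 0.53308884 -0.03449336  0.11005494] [-0.52475809  0.21928458 -3.25948928] [-37.53425002 -30.95493436] [0.16009382 1.81188047]
[ 0.53313942 -0.03448967  0.11013088] [ 0.00761002  0.40731054 -3.95504593] [-37.53586292 -30.96408963] [0.16001388 1.8118057 ]
[ 0.533201   -0.03452183  0.11020322] [-0.06553824  1.19694495 -3.1146447 ] [-37.5413096  -30.97417831] [0.15993634 1.81173608]
```

Tin b reads about 3.3 N, so c should turn out the heaviest. I'll put b back.

Call:
send_rows(travel=[[0,0,-0.01],[0,0,-0.015],[0,0,-0.013],[0,0,-0.01],[0,0,-0.007],[0,0,-0.005],[0,0,0],[0,0,0]], rot=[[0,0,0],[0,0,0],[0,0,0],[0,0,0],[0,0,0],[0,0,0],[0,0,0],[0,0,0]], gripper=[50,50,50,50,50,50,50,50])

```text
time_s: 15.1
tool_pos: [0.5337, -0.0347, 0.0507]
tool_rot: [0.0, 0.806, 0.591, 0.0]
contact_force: [0.5, -0.5, -3.2]
grip_width: 0.611
finger_force: 30.0
```

Call:
send_rows(travel=[[0,0,0],[0,0,0],[0,0,0],[0,0,0],[0,0,0.03],[0,0,0.04],[0,0,0.04],[0,0,0]], rot=[[0,0,0],[0,0,0],[0,0,0],[0,0,0],[0,0,0],[0,0,0],[0,0,0],[0,0,0]], gripper=[65,75,85,92,92,92,92,92])

```text
time_s: 15.9
tool_pos: [0.5374, -0.0357, 0.1669]
tool_rot: [0.005, 0.806, 0.591, 0.004]
contact_force: [0.9, 0.2, 0.0]
grip_width: 0.918
finger_force: 0.0
```

```bash
python3 - <<'E'
from h import *
o=get_obs();print(o["tool_pos"],o["tool_rot"],o["contact_force"])
c=get_calibration("wrist");im,d=get_image("wrist")
lids(d,c,box=((.40,.65),(-.25,.15)))
t,dt=get_image("top");lids(dt,get_calibration("top"))
E
```

```text
[ 0.53735271 -0.03565529  0.16693523] [0.00484239 0.80635323 0.59140277 0.0037128 ] [0.90534047 0.18988314 0.03437495]
mean [0.5366 0.1116 0.0948] rect [541.7 109.4] [ 8.6 62.9] 64.2 n 555
mean [0.5501 0.0523 0.1013] rect [549.7  51.5] [57.9 57.7] 79.0 n 7481
mean [ 0.5344 -0.032   0.101 ] rect [533.7 -34.2] [57.7 57.6] 72.3 n 5676
mean [ 0.5194 -0.1118  0.1004] rect [ 517.6 -116.3] [42.2 57.6] 79.4 n 3194
mean [0.5562 0.0701 0.1034] rect [554.   69.1] [23.3 58.5] 77.1 n 145
mean [0.5424 0.0285 0.1026] rect [545.8  29.4] [11.8 57.5] 78.0 n 69
mean [ 0.5151 -0.1287  0.1039] rect [ 516.5 -128. ] [50.3 58. ] 78.5 n 374
```

Tin b is back at (0.534, -0.034). Tin c is at (0.517, -0.1245), with its sides at 79.4°.

Call:
send_rows(travel=[[-0.006,-0.03,0.0],[-0.005,-0.03,0.0],[-0.005,-0.03,0],[0,0,0],[0,0,0],[0,0,0]], rot=[[0,0,3.5],[0,0,3],[0,0,0],[0,0,0],[0,0,0],[0,0,0]], gripper=[92,92,92,92,92,92])

```text
time_s: 16.6
tool_pos: [0.5167, -0.1235, 0.1591]
tool_rot: [-0.001, 0.771, 0.636, -0.0]
contact_force: [0.3, 0.5, -0.2]
grip_width: 0.924
finger_force: 0.0
```

Call:
send_rows(travel=[[0.0005,-0.001,-0.02],[0,0,-0.03],[0,0,-0.03],[0,0,-0.02],[0,0,-0.0095],[0,0,0],[0,0,0],[0,0,0]], rot=[[0,0,0],[0,0,0],[0,0,0],[0,0,0],[0,0,0],[0,0,0],[0,0,0],[0,0,0]], gripper=[92,92,92,92,92,92,92,80])

```text
time_s: 17.4
tool_pos: [0.5188, -0.1258, 0.0522]
tool_rot: [0.001, 0.771, 0.636, 0.001]
contact_force: [-0.5, -0.4, 1.1]
grip_width: 0.856
finger_force: 0.0
```

Call:
send_rows(travel=[[0,0,0],[0,0,0],[0,0,0],[0,0,0],[0,0,0],[0,0,0],[0,0,0],[0,0,0]], rot=[[0,0,0],[0,0,0],[0,0,0],[0,0,0],[0,0,0],[0,0,0],[0,0,0],[0,0,0]], gripper=[70,60,50,50,50,50,50,50])

```text
time_s: 18.2
tool_pos: [0.5173, -0.1255, 0.0511]
tool_rot: [-0.0, 0.772, 0.636, -0.0]
contact_force: [-3.5, 1.4, 4.9]
grip_width: 0.607
finger_force: 30.0
```

Call:
send_rows(travel=[[0,0,0.005],[0,0,0.01],[0,0,0.015],[0,0,0.015],[0,0,0.01],[0,0,0.005],[0,0,0],[0,0,0]], rot=[[0,0,0],[0,0,0],[0,0,0],[0,0,0],[0,0,0],[0,0,0],[0,0,0],[0,0,0]], gripper=[50,50,50,50,50,50,50,50])

```text
time_s: 19.0
tool_pos: [0.5172, -0.1253, 0.1101]
tool_rot: [-0.001, 0.772, 0.636, -0.0]
contact_force: [-0.0, 0.2, -6.3]
grip_width: 0.607
finger_force: 30.0
```

Call:
send_rows(travel=[[0,0,0],[0,0,0],[0,0,0],[0,0,0]], rot=[[0,0,0],[0,0,0],[0,0,0],[0,0,0]], gripper=[50,50,50,50])

```text
time_s: 19.4
tool_pos: [0.5176, -0.1255, 0.1105]
tool_rot: [-0.0, 0.772, 0.636, -0.0]
contact_force: [-0.2, -0.9, -5.8]
grip_width: 0.61
finger_force: 30.0
```

```bash
python3 - <<'E'
from h import *
for i in range(3):
    o=get_obs();print(o["tool_pos"],o["contact_force"],o["effort"][1:3],o["qpos"][1:3]);get_image("scene")
E
```

```text
[ 0.51758743 -0.12549572  0.11053772] [-0.22947109 -0.88094667 -5.75182465] [-38.73050809 -32.17734575] [0.15544893 1.81608704]
[ 0.51763093 -0.12550697  0.11063846] [-0.48098117 -0.70092197 -6.07030657] [-38.73263597 -32.18851089] [0.15532582 1.81600681]
[ 0.51770546 -0.12550405  0.11071402] [-0.33013425 -0.49217345 -5.65323764] [-38.7398243  -32.20034122] [0.15526209 1.81591433]
```

Tin c reads about 5.9 N, clearly above 3.0 N and 3.3 N, so it is the heaviest. I'll raise it to 10 cm above its bay and hold it there.

Call:
send_rows(travel=[[0,0,0.005],[0,0,0.01],[0,0,0.012],[0,0,0.01],[0,0,0.004],[0,0,0],[0,0,0],[0,0,0]], rot=[[0,0,0],[0,0,0],[0,0,0],[0,0,0],[0,0,0],[0,0,0],[0,0,0],[0,0,0]], gripper=[50,50,50,50,50,50,50,50])

```text
time_s: 20.35
tool_pos: [0.5172, -0.1253, 0.1511]
tool_rot: [-0.001, 0.772, 0.636, -0.0]
contact_force: [0.4, 0.7, -6.1]
grip_width: 0.612
finger_force: 30.0
```

Call:
send_rows(travel=[[0,0,0],[0,0,0],[0,0,0],[0,0,0],[0,0,0]], rot=[[0,0,0],[0,0,0],[0,0,0],[0,0,0],[0,0,0]], gripper=[50,50,50,50,50])

```text
time_s: 20.85
tool_pos: [0.5177, -0.1255, 0.1517]
tool_rot: [-0.0, 0.772, 0.636, -0.0]
contact_force: [-0.3, -0.2, -6.1]
grip_width: 0.611
finger_force: 30.0
```

```bash
python3 - <<'E'
from h import *
o=get_obs();print(o["tool_pos"],o["tool_rot"],o["contact_force"])
im,d=get_image("scene");cv2.imwrite("pics/s3.png",cv2.resize(im[100:300,240:480,::-1],None,fx=3,fy=3,interpolation=cv2.INTER_CUBIC))
E
```

```text
[ 0.51770511 -0.12554044  0.15174794] [-1.42936503e-05  7.71584425e-01  6.36126933e-01 -7.37861631e-06] [-0.27094269 -0.21075089 -6.09376445]
```

View pics/s3.png

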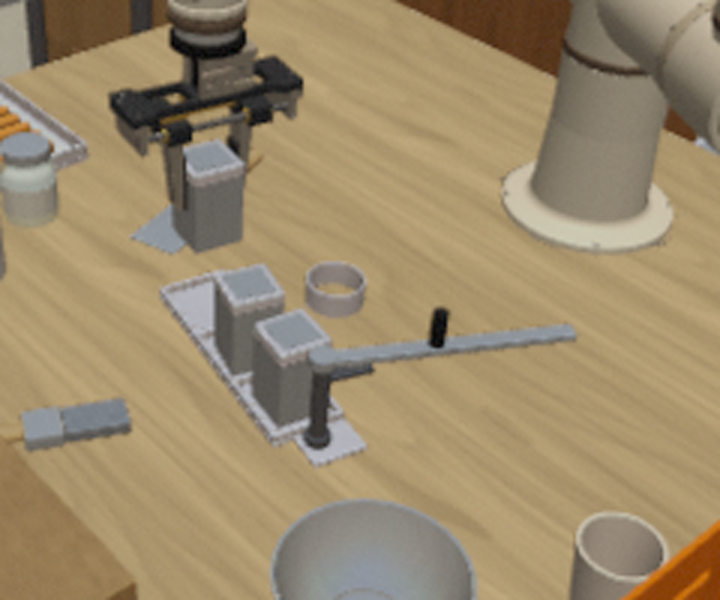

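In this view tin c is held upright at (210, 195). Tins b (250, 320) and a (290, 365) stand in their bays. The bar is at its stop, with its knob at (438, 328), and nothing else has moved. I'm handing in.

```bash
python3 -c "
from bench import *
print(finish_job())"
```

```text
the job is handed in; nothing more can be done
None
```

The job is handed in at about 21 s of the 72 s allowed: the bar is swung to its end stop, tins a (about 3.0 N) and b (about 3.3 N) stand in their own bays, and tin c, the heaviest (about 6 N), is held upright and still about 10 cm above its bay; it was lifted last and kept up, not stood back first.

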